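Sort the overhauled brass valve parts into their coloured dishes

TASK

Put away the four brass parts of the overhauled valve: the hexagonal nut in the red dish, the flanged bush in the yellow dish, the valve disc with the stem in the blue dish and the square-headed plug in the white dish. Set each one down, without dropping it, so that it stands upright and flat on the floor of its dish. Leave the steel nut and the steel plug standing where they are.

Things in the scene. Friction and masses are not known exactly. Their poses are not given: they have to be found in the camera images.
- brass_nut: Yellow brass hexagonal nut standing on its flat end, 42 mm across its flats (48.5 mm over corners), 32 mm high, with the dark round bore (26 mm) showing on top. Origin: centre of its underside; z up; its three pairs of flats face along its x axis and 60 degrees either way from it. About 0.3 kg.
- brass_bush: Yellow brass flanged bush, standing on its flange: flange 50 mm diameter and 8 mm high at the bottom, above it a round neck 28 mm in diameter up to 38 mm height, with a dark bore (19 mm) showing on top. About 0.2 kg. Origin: centre of its underside; z up.
- brass_disc: Yellow brass valve disc lying flat, 50 mm diameter and 8 mm thick, with a solid upright stem 16 mm in diameter in its middle, 45 mm high in all. About 0.2 kg. Origin: centre of its underside; z up.
- brass_plug: Yellow brass square-headed pipe plug standing on its round threaded body (46 mm diameter, 16 mm high); on top a square head 22 x 22 mm, 24 mm high; 40 mm high in all. Origin: centre of its underside; z up; the head's flats face along its x and y axes. About 0.3 kg.
- steel_nut: Grey steel twin of the brass nut, not to be moved: hexagonal nut standing on its flat end, 42 mm across its flats (48.5 mm over corners), 32 mm high, with the dark round bore (26 mm) showing on top. Origin: centre of its underside; z up; its three pairs of flats face along its x axis and 60 degrees either way from it.
- steel_plug: Grey steel twin of the brass plug, not to be moved: square-headed pipe plug standing on its round threaded body (46 mm diameter, 16 mm high); on top a square head 22 x 22 mm, 24 mm high; 40 mm high in all. Origin: centre of its underside; z up; the head's flats face along its x and y axes.
- red_dish: Red plastic round parts dish, fixed to the bench, 84 mm outside and 78 mm inside diameter, floor 4 mm thick, rim 10 mm above the bench. Origin: centre of its underside, on the bench; z up.
- yellow_dish: Yellow plastic round parts dish, fixed to the bench, 84 mm outside and 78 mm inside diameter, floor 4 mm thick, rim 10 mm above the bench. Origin: centre of its underside, on the bench; z up.
- blue_dish: Blue plastic round parts dish, fixed to the bench, 84 mm outside and 78 mm inside diameter, floor 4 mm thick, rim 10 mm above the bench. Origin: centre of its underside, on the bench; z up.
- white_dish: White plastic round parts dish, fixed to the bench, 84 mm outside and 78 mm inside diameter, floor 4 mm thick, rim 10 mm above the bench. Origin: centre of its underside, on the bench; z up.
Mind the look-alikes: they are no part of the job. What is shaped like the brass_bush but green, purple or turquoise is not meant.

How it is judged (in metres and radians):
At the end, for the whole second after the job is handed in: Nut in red, bush in yellow, disc in blue, plug in white dish: within 18 mm of its centre, underside on its floor (1 to 7.5 mm above the dish's underside), upright within 0.1 rad, slower than 0.02 m/s; steel nut and plug upright within 0.1 rad, within 20 mm of their start (horizontal distance between brass_nut and red_dish below 0.018 m and z of brass_nut in the frame of red_dish between 0.001 and 0.0075 m and angle between each of brass_nut, brass_bush, brass_disc, brass_plug, steel_nut, steel_plug's own z axis and vertical below 0.1 rad and linear speed of each of brass_nut, brass_bush, brass_disc, brass_plug below 0.02 m/s and horizontal distance between brass_bush and yellow_dish below 0.018 m and z of brass_bush in the frame of yellow_dish between 0.001 and 0.0075 m and horizontal distance between brass_disc and blue_dish below 0.018 m and z of brass_disc in the frame of blue_dish between 0.001 and 0.0075 m and horizontal distance between brass_plug and white_dish below 0.018 m and z of brass_plug in the frame of white_dish between 0.001 and 0.0075 m and distance of each of steel_nut, steel_plug from where it was at the start of the episode below 0.02 m); the robot touches nothing.
It fails at once if a brass part falls into or beside its dish (faster than 0.7 m/s within 60 mm of the bench and of the dish's centre) ((horizontal distance between brass_nut and red_dish below 0.06 m and height (world z) of brass_nut below 0.06 m and linear speed of brass_nut above 0.7 m/s) or (horizontal distance between brass_bush and yellow_dish below 0.06 m and height (world z) of brass_bush below 0.06 m and linear speed of brass_bush above 0.7 m/s) or (horizontal distance between brass_disc and blue_dish below 0.06 m and height (world z) of brass_disc below 0.06 m and linear speed of brass_disc above 0.7 m/s) or (horizontal distance between brass_plug and white_dish below 0.06 m and height (world z) of brass_plug below 0.06 m and linear speed of brass_plug above 0.7 m/s)).
It fails at once if the steel nut or the steel plug is moved more than 20 mm (distance of any of steel_nut, steel_plug from where it was at the start of the episode above 0.02 m).
It also fails if it takes over 90 s, if anything falls off the work surface, if the arm or the gripper's body presses on something with over 40 N, if the wrist force passes 120 N, or if a joint passes its speed limit or range.

ROBOT

A 6-joint arm with a two-finger parallel gripper is mounted at the origin on the work surface. World frame = base frame: x ahead of the robot, y to its left, z up, the work surface at z = 0. Lengths are in mm, angles in rad, forces in N, time in s.
With the tool pointing down it reaches from about 350 to 875 mm from the base axis. Payload 4.2 kg.
Tool frame: the origin (TCP) lies between the finger pads; the fingertips stand 25 mm ahead of it and the grasp point (between the pads) lies 6 mm ahead of it; z points along the fingers, y is the line along which they close (so a half turn about z gives the same grasp; the last joint's range is limited). The gripper opens to 85 mm and grips with 20 to 120 N. Pads are 22 mm wide; open, the fingers measure 114 mm over their backs; the gripper's body (76 mm by 85 mm) begins 54 mm behind the grasp point. The pads swing forward as they close: fully open they stand 13 mm farther back than shut.
Start: joints at [1.373, 0.385, 0.008, 0, -1.194, -0.259], TCP at [275.64, 560.912, 256.312] pointing down, gripper open.
Joint ranges: [-3.14, 3.14], [-1.21, 2.06], [-1.07, 1.41], [-3.16, 2.05], [-2.99, -0.16], [-3.1, 3.1]. Speed limits (rad/s): [2.79, 2.79, 3.14, 3.14, 3.14, 3.14].

INTERFACE

Orientations are given as a unit quaternion [x, y, z, w].
In Python, from bench import arm gives the robot as it stands.
- The arm moves only by the shell command python3 -m pendant 'ROWS'. ROWS is JSON, a list of rows, each a list of 7 numbers: the shift along the tool's x, y, z in m, then the turn, a rotation vector about the tool's x, y, z in degrees, then the finger opening in m, from 0 to 0.0854. In form: [[x, y, z, wx, wy, wz, fingers], ...]. A call has 1 to 12 rows; each row shifts and turns the commanded pose from where the row before left it, along the tool's axes as they then stand; what a row does not reach is not made up. A row lasts 1/10 s, in which the tool goes at most 50 mm and 8.59 degrees, less where a joint would pass 70% of its speed; a pose out of reach is approached as far as the arm can. A call is refused whole if a number of a shift passes 0.05 or a number of a turn 8.59, either way. A call with a gripper value outside its range is refused whole. The fingers move at their own pace and stop on an object; the grip force is fixed at half the most. Time passes only in rows, so rows that do not move let the fingers close. It gives the time, the measured TCP pose, the force, the opening and the grip force at its end, in the units of the state.
- arm.read_state(): the state, without advancing time (a new reading comes with each control period).
- arm.get_image(name): name is "scene" or "top"; returns a dict with "image" (384x512x3 uint8, red, green, blue), "fx", "fy", "cx", "cy" (pixels), "xyz" and "rotation" of the camera in the world. Camera axes: x right, y down, z forward; pixel columns grow to the right and rows downward; lengths in mm; the calibration is good to about 2 mm. A picture is of the moment at which its call begins. There is no depth.
- arm.job_done(): hands the job in; it is judged then, once.
The state is a dict: "clock": time; "joints": joint angles; "joint_vel": joint speeds; "joint_efforts": joint torques, N m; "position": TCP position; "ee_rot": TCP orientation; "contact_force": force on the tool from outside, world axes, zero at the start; "wrist_torque": the same for the moment, N m; "gripper_width": finger opening in mm; "grasp_force": force on a finger pad.
Only numpy, scipy, OpenCV 4.12 (cv2) and the standard library are available. Lean on these libraries where they do the work, as an engineer would, in place of code of your own. Each camera call takes 0.05 s, during which the arm holds its last target. There are 200 camera calls.

## Working session

There is one attempt and no reset: what is moved stays moved. The work goes in short steps, Python scripts to look and compute and a shell command to move; the robot and the scene stay as the last step left them, time stands still between calls to the robot, and variables do not carry over. Pictures are saved under pics/ and viewed, at most 14 in all, crops included, and the job is handed in when it is done.

```bash
ls; mkdir -p pics
python3 - <<'E'
from bench import arm
import cv2,pickle
for n in("top","scene"):
    d=arm.get_image(n); pickle.dump(d,open(n+".pkl","wb"))
    cv2.imwrite(f"pics/{n}0.png",d["image"][:,:,::-1])
    print(n,d["fx"],d["fy"],d["cx"],d["cy"],d["xyz"],d["rotation"])
s=arm.read_state();print(s)
E
```

```text
pics
top 452.43240434304084 452.43240434304084 255.48664726903482 190.8899101892496 [ 386.68894422   42.78754191 1193.50436792] [ 0.71132793 -0.69873221  0.05343098 -0.0541388 ]
scene 432.3576370705146 432.3576370705146 256.3929785121477 197.18105950578908 [1269.00066549 -259.07029227  758.55487431] [ 0.76593461  0.49584301 -0.21724917 -0.34682371]
{'clock': 0.1, 'joints': array([ 1.37258921e+00,  3.85501002e-01,  6.76464037e-03, -4.67277307e-04,
       -1.19400772e+00, -2.58594464e-01]), 'joint_vel': array([-0.00094836, -0.00152815,  0.0034972 ,  0.00406346,  0.00100703,
       -0.0010026 ]), 'joint_efforts': array([-5.17190547e-04, -3.93317664e+01,  1.88931352e+01,  4.19792667e+00,
       -2.55170911e-03,  5.93693500e-06]), 'position': array([275.44361457, 560.50083058, 255.31409515]), 'ee_rot': array([ 9.74009734e-01, -2.26503958e-01, -1.87665865e-04,  9.79989428e-04]), 'contact_force': array([-0.02818685,  0.01177157, -0.13248418]), 'wrist_torque': array([0.01694341, 0.02399589, 0.00541477]), 'grasp_force': 0.0, 'gripper_width': 85.32547579263955}
```

View pics/top0.png

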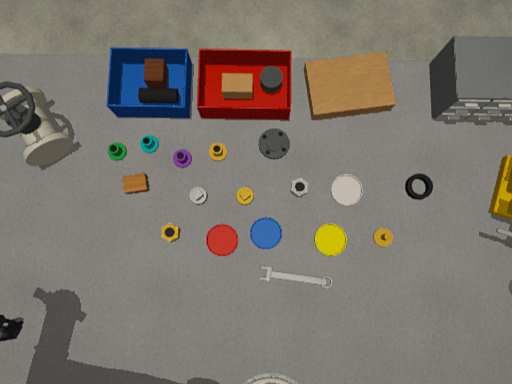

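View pics/scene0.png

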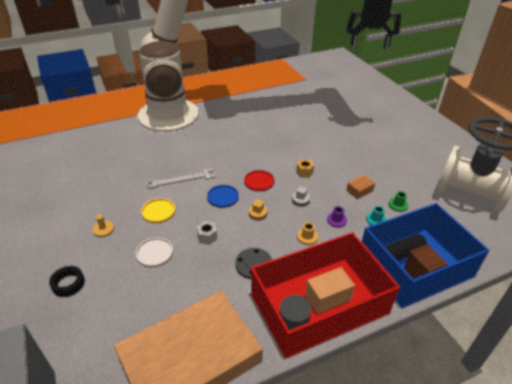

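The top view shows the brass nut at about (170,232), bush (217,151), plug (245,196) and disc (383,237). The dishes are red (222,240), blue (266,233), yellow (331,240) and white (347,190). The steel plug is at (198,196) and the steel nut at (300,187). I'll enlarge the parts next.

```bash
cat > h.py <<'E'
import numpy as np,cv2,pickle
from scipy.spatial.transform import Rotation as R
def p2w(d,u,v,z):
    r=R.from_quat(d["rotation"]).apply([(u-d["cx"])/d["fx"],(v-d["cy"])/d["fy"],1.])
    c=np.array(d["xyz"]); return c+r*(z-c[2])/r[2]
def w2p(d,p):
    q=R.from_quat(d["rotation"]).inv().apply(np.array(p)-d["xyz"])
    return np.array([d["fx"]*q[0]/q[2]+d["cx"],d["fy"]*q[1]/q[2]+d["cy"]])
def mosaic(d,cs,fn,n=32,s=8,cols=3):
    im=d["image"][:,:,::-1]; ts=[]
    for u,v in cs:
        u0,v0=u-n//2,v-n//2
        t=cv2.resize(im[v0:v0+n,u0:u0+n],None,fx=s,fy=s,interpolation=cv2.INTER_CUBIC)
        for k in range(0,n,4):
            cv2.line(t,(k*s,0),(k*s,5 if k%8 else 10),(255,0,255),1);cv2.line(t,(0,k*s),(5 if k%8 else 10,k*s),(255,0,255),1)
        cv2.putText(t,f"{u0},{v0}",(12,20),0,.4,(0,0,0),1); ts.append(t)
    cv2.imwrite(fn,np.vstack([np.hstack(ts[i:i+cols]) for i in range(0,len(ts),cols)]))
E
python3 - <<'E'
from h import *
d=pickle.load(open("top.pkl","rb"))
mosaic(d,[(170,232),(217,152),(383,237),(245,196),(198,196),(300,187)],"pics/m1.png")
hsv=cv2.cvtColor(d["image"],cv2.COLOR_RGB2HSV)
# dish centroids by flood fill
for n,(u,v) in dict(red=(222,240),blue=(266,233),yellow=(331,240),white=(347,190)).items():
    m=np.zeros((386,514),np.uint8)
    cv2.floodFill(d["image"].copy(),m,(u,v),0,(25,)*3,(25,)*3,cv2.FLOODFILL_FIXED_RANGE|(255<<8)|8)
    m=m[1:-1,1:-1]; ys,xs=np.nonzero(m==255); c,r=cv2.minEnclosingCircle(np.c_[xs,ys].astype(np.float32))
    print(n,xs.mean(),ys.mean(),len(xs),c,r,p2w(d,*c,7).round(1), "diam mm",2*r*1188/452)
E
```

```text
red 221.93203883495147 239.62968099861303 721 (221.6999969482422, 239.5) 15.708057403564453 [438.8 131.5   7. ] diam mm 82.57155838687864
blue 265.2621359223301 232.90707350901525 721 (265.260009765625, 232.5) 15.750572204589844 [459.1  18.1   7. ] diam mm 82.79504327014484
yellow 329.6958904109589 239.43013698630136 730 (330.3529968261719, 238.93557739257812) 15.852922439575195 [ 445.4 -152.1    7. ] diam mm 83.33306131953687
white 345.88920454545456 189.66761363636363 704 (346.6764831542969, 189.10293579101562) 15.715316772460938 [ 577.9 -196.4    7. ] diam mm 82.60971825523714
```

View pics/m1.png

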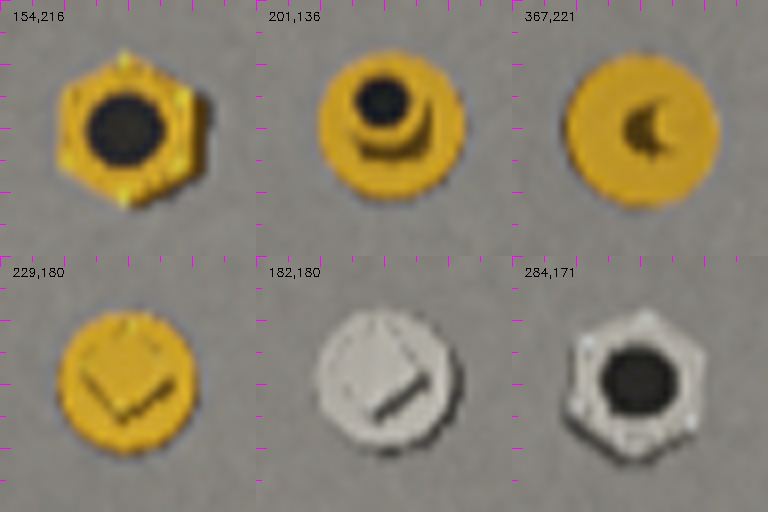

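Nut bore centre is at about (169.1,231.7) and its flats face image left and right. Bush flange is at (217.4,151.2), disc (382.8,236.8) and plug body (244.4,195.3). The plug head is turned about 40–45° in the image. I'll refine these by fitting model outlines.

Run:
```python
from h import *
from scipy.optimize import minimize
d=pickle.load(open("top.pkl","rb"))
im=d["image"]; hsv=cv2.cvtColor(im,cv2.COLOR_RGB2HSV)
gx=None
def ring(r,z,n=48,ph=0):
    a=np.arange(n)*2*np.pi/n+ph; return np.c_[r*np.cos(a),r*np.sin(a),0*a+z]
S=8
def hull(pts,c,yaw,u0,v0,n=48):
    P=R.from_euler("z",yaw,degrees=True).apply(pts)+[c[0],c[1],0]
    p=np.array([w2p(d,q) for q in P]); p=((p-[u0,v0]+.5)*S).astype(np.int32)
    m=np.zeros((n*S,n*S),np.uint8); cv2.fillConvexPoly(m,cv2.convexHull(p),1)
    return cv2.resize(m.astype(np.float32),(n,n),interpolation=cv2.INTER_AREA)
defs=dict(nut=((169.1,231.7,32),np.vstack([ring(24.25,0,6,np.pi/6),ring(24.25,32,6,np.pi/6)])),
 bush=((217.4,151.2,8),np.vstack([ring(25,0),ring(25,8)])),
 disc=((382.8,236.8,8),np.vstack([ring(25,0),ring(25,8)])),
 plug=((244.4,195.3,16),np.vstack([ring(23,0),ring(23,16)])))
for n,((u,v,z),pts) in defs.items():
    u0,v0=int(u)-24,int(v)-24
    h=hsv[v0:v0+48,u0:u0+48]; m=((h[...,0]>10)&(h[...,0]<35)&(h[...,1]>110)).astype(np.uint8)
    k,l,st,_=cv2.connectedComponentsWithStats(m); t=(l==1+np.argmax(st[1:,4])).astype(np.uint8)
    c,_=cv2.findContours(t,0,1); t=cv2.drawContours(t,c,-1,1,-1).astype(np.float32)
    c0=p2w(d,u,v,z)[:2]
    f=lambda q:((hull(pts,q[:2],q[2] if n=="nut" else 0,u0,v0)-t)**2).sum()
    best=min((minimize(f,[*c0,y],method="Nelder-Mead",options=dict(initial_simplex=[[*c0,y],[c0[0]+3,c0[1],y],[c0[0],c0[1]+3,y],[*c0,y+8]])) for y in ([60,70,80,90,100,110] if n=="nut" else [0])),key=lambda r:r.fun)
    print(n,c0.round(1),best.x.round(1),best.fun)
# plug edges -> world yaw
crop=lambda x,y:(229+(x+.5)/8-.5,180+(y-256+.5)/8-.5)
pts=[p2w(d,*crop(*q),z)[:2] for q,z in (((80,372),16),((122,420),16),((175,381),16))]
for a,b in ((0,1),(1,2)):
    e=pts[b]-pts[a]; print("edge",np.hypot(*e),np.degrees(np.arctan2(e[1],e[0])))
print("bush top",p2w(d,216.2,148.1,38))
for n,c in dict(sp=(198,196,16),sn=(299.5,186.5,32)).items(): print(n,p2w(d,*c).round(0))
d2=pickle.load(open("scene.pkl","rb"))
for n,q in dict(nut=(305,168),bush=(308,234),disc=(103,228),plug=(258,210)).items():pass
mosaic(d2,[(305,168),(308,233),(103,226),(258,210),(301,197),(207,232)],"pics/m2.png")
```

```text
nut [455.2 264.9] [455.1 265.5  87.5] 5.443359375
bush [674.7 149.9] [6.752e+02 1.502e+02 2.000e-01] 7.774169921875
disc [ 453.3 -288.9] [ 453.2 -289.7    2. ] 12.1005859375
plug [555.1  74.5] [555.8  74.3   1.7] 4.322998046875
edge 21.11190938541355 -137.9055688118073
edge 21.651382530059927 -52.31504011817576
bush top [675.63852048 150.55019332  38.        ]
sp [551. 196.  16.]
sn [579. -69.  32.]
```

View pics/m2.png

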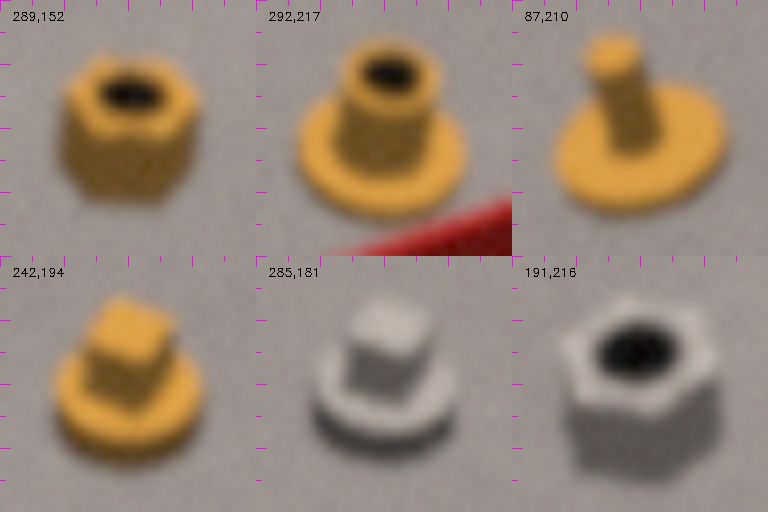

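The scene view agrees with the layout: every part is upright, and the red bin lies well beyond the bush. I'll turn the tool towards the nut's flats (closing line at 87.5°).

```bash
cat > go.py <<'E'
import sys
from h import *
from bench import arm
x,y,z=map(float,sys.argv[1:4]); s=arm.read_state(); r=R.from_quat(s["ee_rot"])
dlt=r.inv().apply(np.array([x,y,z])-s["position"])
a=r.as_matrix()
print("t",round(s["clock"],2),"pos",s["position"].round(1),"close yaw",np.degrees(np.arctan2(a[1,1],a[0,1])).round(1)%180,"q6",s["joints"].round(2),"zaxis",a[:,2].round(3))
print("tool delta m",(dlt/1000).round(4),"force",s["contact_force"].round(1),"grip",s["gripper_width"].round(1),s["grasp_force"].round(1))
E
python3 -m pendant '[[0,0,0,0,0,-8,0.0854],[0,0,0,0,0,-8,0.0854],[0,0,0,0,0,-7.7,0.0854],[0,0,0,0,0,0,0.0854]]'; python3 go.py 455 265 100
```

```text
clock: 0.5
position: [275.5, 560.7, 255.7]
ee_rot: [1.0, -0.022, -0.0, 0.001]
contact_force: [0.6, 0.1, -0.2]
gripper_width: 85.3
grasp_force: 0.0
t 0.5 pos [275.5 560.7 255.7] close yaw 87.5 q6 [ 1.37  0.39  0.01 -0.   -1.19  0.15] zaxis [-0.    -0.001 -1.   ]Traceback (most recent call last):
  File "go.py", line 8, in <module>
    print("tool delta m",(dlt/1000).round(4),"force",s["contact_force"].round(1),"grip",s["gripper_width"].round(1),s["grasp_force"].round(1))
                                                                                        ^^^^^^^^^^^^^^^^^^^^^^^^
AttributeError: 'float' object has no attribute 'round'
```

```bash
sed -i 's/"grip",.*/"grip",round(s["gripper_width"],1),round(s["grasp_force"],1))/' go.py; python3 go.py 455 265 100
```

```text
t 0.5 pos [275.5 560.7 255.7] close yaw 87.5 q6 [ 1.37  0.39  0.01 -0.   -1.19  0.15] zaxis [-0.    -0.001 -1.   ]
tool delta m [0.1922 0.2874 0.1559] force [ 0.6  0.1 -0.2] grip 85.3 0.0
```

```bash
python3 -m pendant '[[0.0192,0.0287,0.0156,0,0,0,0.0854],[0.0192,0.0287,0.0156,0,0,0,0.0854],[0.0192,0.0287,0.0156,0,0,0,0.0854],[0.0192,0.0287,0.0156,0,0,0,0.0854],[0.0192,0.0287,0.0156,0,0,0,0.0854],[0.0192,0.0287,0.0156,0,0,0,0.0854],[0.0192,0.0287,0.0156,0,0,0,0.0854],[0.0192,0.0287,0.0156,0,0,0,0.0854],[0.0192,0.0287,0.0156,0,0,0,0.0854],[0.0192,0.0287,0.0156,0,0,0,0.0854],[0,0,0,0,0,0,0.0854],[0,0,0,0,0,0,0.0854]]' >/dev/null; python3 go.py 455 265.3 35
```

```text
t 1.7 pos [455.4 265.2  99.9] close yaw 87.3 q6 [ 0.84  0.39 -0.43  0.   -0.75  0.69] zaxis [-0.    -0.001 -1.   ]
tool delta m [-0.0004 -0.0001  0.0649] force [ 0.3  1.2 -0.6] grip 85.3 0.0
```

```bash
python3 -m pendant '[[0,0,0.03,0,0,0,0.0854],[0,0,0.025,0,0,0,0.0854],[0,0,0.012,0,0,0,0.0854],[0,0,0,0,0,0,0.06],[0,0,0,0,0,0,0.03],[0,0,0,0,0,0,0.03],[0,0,0,0,0,0,0.03],[0,0,0,0,0,0,0.03],[0,0,0,0,0,0,0.03],[0,0,0,0,0,0,0.03]]' >/dev/null; python3 go.py 455 265.3 33
```

```text
t 2.7 pos [455.7 266.7  34.9] close yaw 87.6 q6 [ 0.84  0.49 -0.49  0.   -0.59  0.69] zaxis [ 0.002  0.002 -1.   ]
tool delta m [-0.0007  0.0014  0.0019] force [-1.9  0.1  6.9] grip 41.0 62.8
```

```bash
python3 -m pendant '[[0,0,-0.01,0,0,0,0.03],[0,0,-0.02,0,0,0,0.03],[0,0,-0.03,0,0,0,0.03],[0,0,0,0,0,0,0.03],[0,0,0,0,0,0,0.03]]' >/dev/null; python3 go.py 439 131.5 95
```

```text
t 3.2 pos [454.8 265.8  93.7] close yaw 87.5 q6 [ 0.84  0.4  -0.44 -0.   -0.73  0.69] zaxis [ 0.     0.001 -1.   ]
tool delta m [-0.0099  0.1349 -0.0014] force [ 0.1 -0.7 -3.2] grip 41.1 61.8
```

```bash
python3 -m pendant '[[-0.0016,0.0225,0,0,0,0,0.03],[-0.0016,0.0225,0,0,0,0,0.03],[-0.0016,0.0225,0,0,0,0,0.03],[-0.0017,0.0225,0,0,0,0,0.03],[-0.0017,0.0225,0,0,0,0,0.03],[-0.0017,0.0225,0,0,0,0,0.03],[0,0,0,0,0,0,0.03],[0,0,0.025,0,0,0,0.03],[0,0,0.015,0,0,0,0.03],[0,0,0.006,0,0,0,0.03],[0,0,0,0,0,0,0.03],[0,0,0,0,0,0,0.03]]' >/dev/null; python3 go.py 439 131.5 39
```

```text
t 4.4 pos [439.6 131.8  47.4] close yaw 87.6 q6 [ 0.65  0.39 -0.65  0.   -0.53  0.88] zaxis [ 0. -0. -1.]
tool delta m [-0.0006  0.0003  0.0084] force [ 0.6 -0.5 -2.5] grip 40.6 61.7
```

```bash
python3 -m pendant '[[0,0,0.004,0,0,0,0.03],[0,0,0.002,0,0,0,0.03],[0,0,0.0015,0,0,0,0.03],[0,0,0.001,0,0,0,0.03],[0,0,0,0,0,0,0.03],[0,0,0,0,0,0,0.03]]' >/dev/null; python3 go.py 439 131.5 39
```

```text
t 5.0 pos [439.4 131.5  39. ] close yaw 87.5 q6 [ 0.65  0.41 -0.65  0.   -0.51  0.88] zaxis [ 0.  0. -1.]
tool delta m [-0.0004 -0.     -0.    ] force [-0.6  0.3 -1.7] grip 40.6 62.0
```

```bash
python3 -m pendant '[[0,0,0.0008,0,0,0,0.03],[0,0,0,0,0,0,0.03],[0,0,0,0,0,0,0.03]]' >/dev/null; python3 go.py 439 131.5 39
```

```text
t 5.3 pos [439.4 131.5  38.9] close yaw 87.5 q6 [ 0.65  0.41 -0.65  0.   -0.51  0.88] zaxis [ 0.  0. -1.]
tool delta m [-0.0004  0.     -0.0001] force [-3.2 -0.2  6.4] grip 41.1 63.0
```

Contact confirmed, so I'll release and rise.

```bash
python3 -m pendant '[[0,0,0,0,0,0,0.05],[0,0,0,0,0,0,0.07],[0,0,0,0,0,0,0.07],[0,0,0,0,0,0,0.07],[0,0,-0.01,0,0,0,0.07],[0,0,-0.03,0,0,0,0.0854],[0,0,-0.03,0,0,0,0.0854],[0,0,-0.01,0,0,0,0.0854],[0,0,0,0,0,0,0.0854]]' >/dev/null; python3 go.py 675.3 150.4 118
```

```text
t 6.2 pos [440.2 132.1 119.9] close yaw 87.5 q6 [ 0.65  0.26 -0.57  0.   -0.73  0.88] zaxis [ 0.004  0.003 -1.   ]
tool delta m [ 0.2341 -0.0284  0.0028] force [ 0.9 -0.8  0.2] grip 85.2 0.0
```

```bash
python3 -m pendant '[[0.0293,-0.0036,0,0,0,0,0.0854],[0.0293,-0.0036,0,0,0,0,0.0854],[0.0293,-0.0036,0,0,0,0,0.0854],[0.0293,-0.0036,0,0,0,0,0.0854],[0.0293,-0.0035,0,0,0,0,0.0854],[0.0292,-0.0035,0,0,0,0,0.0854],[0.0292,-0.0035,0,0,0,0,0.0854],[0.0292,-0.0035,0,0,0,0,0.0854],[0,0,0.03,0,0,0,0.0854],[0,0,0,0,0,0,0.0854],[0,0,0,0,0,0,0.0854]]' >/dev/null; python3 go.py 675.3 150.4 36
```

```text
t 7.3 pos [673.2 149.1  85.9] close yaw 87.5 q6 [ 0.45  0.64 -0.01  0.   -0.92  1.08] zaxis [-0.004 -0.002 -1.   ]
tool delta m [ 0.0023 -0.0015  0.0499] force [-0.2  0.   0.9] grip 85.3 0.0
```

```bash
python3 -m pendant '[[0.002,-0.0015,0.02,0,0,0,0.0854],[0,0,0.02,0,0,0,0.0854],[0,0,0.010,0,0,0,0.0854],[0,0,0,0,0,0,0.06],[0,0,0,0,0,0,0.02],[0,0,0,0,0,0,0.015],[0,0,0,0,0,0,0.015],[0,0,0,0,0,0,0.015],[0,0,0,0,0,0,0.015],[0,0,0,0,0,0,0.015],[0,0,0,0,0,0,0.015]]' >/dev/null; python3 go.py 675.3 150.4 36
```

```text
t 8.4 pos [677.4 151.4  39.7] close yaw 87.6 q6 [ 0.45  0.69 -0.04  0.   -0.83  1.08] zaxis [ 0.002  0.001 -1.   ]
tool delta m [-0.002   0.0011  0.0037] force [-1.5  0.1  6.8] grip 26.1 59.8
```

```bash
python3 -m pendant '[[0,0,-0.01,0,0,0,0.015],[0,0,-0.025,0,0,0,0.015],[0,0,-0.03,0,0,0,0.015],[0,0,-0.01,0,0,0,0.015],[0,0,0,0,0,0,0.015],[0,0,0,0,0,0,0.015]]' >/dev/null; python3 go.py 447 -152 115
```

```text
t 9.0 pos [675.5 150.9 111.5] close yaw 87.5 q6 [ 0.45  0.61  0.02 -0.   -0.97  1.08] zaxis [-0.003 -0.    -1.   ]
tool delta m [-0.215   0.3126 -0.0028] force [-0.1 -0.2 -3.5] grip 26.2 59.2
```

```bash
python3 -m pendant '[[-0.0215,0.0313,0,0,0,0,0.015],[-0.0215,0.0313,0,0,0,0,0.015],[-0.0215,0.0313,0,0,0,0,0.015],[-0.0215,0.0313,0,0,0,0,0.015],[-0.0215,0.0313,0,0,0,0,0.015],[-0.0215,0.0313,0,0,0,0,0.015],[-0.0215,0.0313,0,0,0,0,0.015],[-0.0215,0.0313,0,0,0,0,0.015],[-0.0215,0.0312,0,0,0,0,0.015],[-0.0215,0.0312,0,0,0,0,0.015],[0,0,0,0,0,0,0.015],[0,0,0,0,0,0,0.015]]' >/dev/null; python3 go.py 446 -152 43.7
```

```text
t 10.2 pos [ 447.1 -152.7  112. ] close yaw 87.4 q6 [ 0.02  0.3  -0.55 -0.   -0.73  1.51] zaxis [-0.002  0.    -1.   ]
tool delta m [-0.0009 -0.0006  0.0683] force [ 0.7  0.  -2.3] grip 26.3 59.6
```

```bash
python3 -m pendant '[[-0.001,0,0.025,0,0,0,0.015],[0,0,0.025,0,0,0,0.015],[0,0,0.01,0,0,0,0.015],[0,0,0.004,0,0,0,0.015],[0,0,0.002,0,0,0,0.015],[0,0,0.001,0,0,0,0.015],[0,0,0,0,0,0,0.015],[0,0,0,0,0,0,0.015]]' >/dev/null; python3 go.py 446 -152 43.7
```

```text
t 11.0 pos [ 447.7 -152.    46.7] close yaw 87.5 q6 [ 0.02  0.41 -0.61  0.   -0.55  1.51] zaxis [ 0.002 -0.    -1.   ]
tool delta m [-0.0017  0.      0.003 ] force [ 0.4 -0.1 -1.9] grip 26.1 59.5
```

```bash
python3 -m pendant '[[-0.001,0,0.001,0,0,0,0.015],[0,0,0.001,0,0,0,0.015],[0,0,0.0005,0,0,0,0.015],[0,0,0,0,0,0,0.015],[0,0,0,0,0,0,0.015],[0,0,0,0,0,0,0.015]]' >/dev/null; python3 go.py 446 -152 43.7;  python3 -m pendant '[[0,0,0.0007,0,0,0,0.015],[0,0,0,0,0,0,0.015],[0,0,0,0,0,0,0.015]]' >/dev/null; python3 go.py 446 -152 43.7
```

```text
t 11.6 pos [ 446.1 -152.    43.6] close yaw 87.5 q6 [ 0.02  0.41 -0.62  0.   -0.54  1.51] zaxis [-0. -0. -1.]
tool delta m [-0.0001 -0.     -0.0001] force [-0.8  0.7  1.4] grip 26.2 59.8
t 11.9 pos [ 446.2 -152.1   43.6] close yaw 87.5 q6 [ 0.02  0.41 -0.62  0.   -0.54  1.51] zaxis [-0. -0. -1.]
tool delta m [-0.0002 -0.0001 -0.0001] force [-2.1  0.8  7.5] grip 25.9 60.5
```

Contact. I'll release and rise.

```bash
python3 -m pendant '[[0,0,0,0,0,0,0.04],[0,0,0,0,0,0,0.06],[0,0,0,0,0,0,0.06],[0,0,0,0,0,0,0.06],[0,0,-0.01,0,0,0,0.06],[0,0,-0.03,0,0,0,0.0854],[0,0,-0.03,0,0,0,0.0854],[0,0,-0.01,0,0,0,0.0854],[0,0,0,0,0,0,0.0854]]' >/dev/null; python3 go.py 453.3 -289.4 118
```

```text
t 12.8 pos [ 447.3 -152.   124.8] close yaw 87.5 q6 [ 0.02  0.28 -0.54  0.   -0.75  1.51] zaxis [ 0.005  0.    -1.   ]
tool delta m [0.0119 0.137  0.0068] force [-0.1 -0.2 -0.4] grip 85.1 0.0
```

```bash
python3 -m pendant '[[0.002,0.0229,0,0,0,0,0.0854],[0.002,0.0229,0,0,0,0,0.0854],[0.002,0.0228,0,0,0,0,0.0854],[0.002,0.0228,0,0,0,0,0.0854],[0.002,0.0228,0,0,0,0,0.0854],[0.002,0.0228,0,0,0,0,0.0854],[0,0,0.02,0,0,0,0.0854],[0,0,0,0,0,0,0.0854],[0,0,0,0,0,0,0.0854]]' >/dev/null; python3 go.py 453.3 -289.4 39
```

```text
t 13.7 pos [ 451.4 -289.1  101.7] close yaw 87.5 q6 [-0.27  0.4  -0.41 -0.   -0.76  1.79] zaxis [-0.003  0.001 -1.   ]
tool delta m [0.0021 0.0003 0.0626] force [ 0.1 -0.4 -0. ] grip 85.4 0.0
```

```bash
python3 -m pendant '[[0.002,0,0.025,0,0,0,0.0854],[0,0,0.025,0,0,0,0.0854],[0,0,0.0125,0,0,0,0.0854],[0,0,0,0,0,0,0.06],[0,0,0,0,0,0,0.03],[0,0,0,0,0,0,0.01],[0,0,0,0,0,0,0.006],[0,0,0,0,0,0,0.006],[0,0,0,0,0,0,0.006],[0,0,0,0,0,0,0.006],[0,0,0,0,0,0,0.006],[0,0,0,0,0,0,0.006]]' >/dev/null; python3 go.py 453.3 -289.4 39
```

```text
t 14.9 pos [ 454.9 -289.7   41.4] close yaw 87.5 q6 [-0.27  0.5  -0.45  0.   -0.62  1.79] zaxis [ 0.002 -0.001 -1.   ]
tool delta m [-0.0016 -0.0002  0.0024] force [-0.1  1.   5.9] grip 14.3 58.4
```

```bash
python3 -m pendant '[[0,0,-0.01,0,0,0,0.006],[0,0,-0.025,0,0,0,0.006],[0,0,-0.03,0,0,0,0.006],[0,0,-0.015,0,0,0,0.006],[0,0,0,0,0,0,0.006],[0,0,0,0,0,0,0.006]]' >/dev/null; python3 go.py 459.5 18 118
```

```text
t 15.5 pos [ 453.7 -289.2  120. ] close yaw 87.5 q6 [-0.27  0.38 -0.38 -0.   -0.81  1.79] zaxis [-0.     0.001 -1.   ]
tool delta m [-0.0076 -0.3072  0.0022] force [ 1.   0.3 -1.3] grip 13.9 58.5
```

```bash
python3 -m pendant '[[-0.0008,-0.0307,0,0,0,0,0.006],[-0.0008,-0.0307,0,0,0,0,0.006],[-0.0008,-0.0307,0,0,0,0,0.006],[-0.0008,-0.0307,0,0,0,0,0.006],[-0.0008,-0.0307,0,0,0,0,0.006],[-0.0008,-0.0307,0,0,0,0,0.006],[-0.0007,-0.0307,0,0,0,0,0.006],[-0.0007,-0.0307,0,0,0,0,0.006],[-0.0007,-0.0308,0,0,0,0,0.006],[-0.0007,-0.0308,0,0,0,0,0.006],[0,0,0,0,0,0,0.006],[0,0,0,0,0,0,0.006]]' >/dev/null; python3 go.py 460 18 45.4
```

```text
t 16.7 pos [459.   18.  119.1] close yaw 87.6 q6 [ 0.39  0.27 -0.57 -0.   -0.74  1.13] zaxis [-0.003 -0.001 -1.   ]
tool delta m [ 0.0012 -0.0001  0.0737] force [ 0.6 -0.8 -1.7] grip 13.8 58.8
```

```bash
python3 -m pendant '[[0,0,0.025,0,0,0,0.006],[0,0,0.025,0,0,0,0.006],[0,0,0.012,0,0,0,0.006],[0,0,0.004,0,0,0,0.006],[0,0,0.003,0,0,0,0.006],[0,0,0,0,0,0,0.006],[0,0,0,0,0,0,0.006]]' >/dev/null; python3 go.py 460 18 45.4
```

```text
t 17.4 pos [460.4  17.7  51.9] close yaw 87.5 q6 [ 0.39  0.38 -0.64  0.   -0.55  1.13] zaxis [ 0.001  0.    -1.   ]
tool delta m [-0.0004 -0.0003  0.0065] force [-0.5  0.2 -1.8] grip 14.1 58.8
```

```bash
python3 -m pendant '[[0,0,0.002,0,0,0,0.006],[0,0,0.0015,0,0,0,0.006],[0,0,0.001,0,0,0,0.006],[0,0,0.0005,0,0,0,0.006],[0,0,0.0005,0,0,0,0.006],[0,0,0,0,0,0,0.006],[0,0,0,0,0,0,0.006]]' >/dev/null; python3 go.py 460 18 45.4; python3 -m pendant '[[0,0,0.0006,0,0,0,0.006],[0,0,0,0,0,0,0.006],[0,0,0,0,0,0,0.006]]' >/dev/null; python3 go.py 460 18 45.4
```

```text
t 18.1 pos [460.   17.8  45.8] close yaw 87.5 q6 [ 0.39  0.4  -0.64  0.   -0.53  1.13] zaxis [-0. -0. -1.]
tool delta m [ 0.     -0.0002  0.0004] force [ 0.6  0.3 -2. ] grip 14.0 58.8
t 18.4 pos [460.   17.8  45.4] close yaw 87.5 q6 [ 0.39  0.4  -0.64  0.   -0.53  1.13] zaxis [ 0.  0. -1.]
tool delta m [-0.     -0.0002 -0.    ] force [-0.6  1.4  1.6] grip 14.2 59.2
```

```bash
python3 -m pendant '[[0,0,0.0004,0,0,0,0.006],[0,0,0,0,0,0,0.006],[0,0,0,0,0,0,0.03],[0,0,0,0,0,0,0.06],[0,0,0,0,0,0,0.06],[0,0,0,0,0,0,0.06],[0,0,-0.01,0,0,0,0.06],[0,0,-0.03,0,0,0,0.0854],[0,0,-0.03,0,0,0,0.0854],[0,0,-0.01,0,0,0,0.0854],[0,0,0,0,0,0,0.0854]]' >/dev/null; python3 go.py 555.5 74.4 100
python3 - <<'E'
from h import *
from bench import arm
d=arm.get_image("top"); cv2.imwrite("pics/t2.png",cv2.resize(d["image"][125:265,145:405,::-1],None,fx=3,fy=3,interpolation=cv2.INTER_CUBIC))
E
```

```text
t 19.5 pos [460.9  18.1 126.7] close yaw 87.5 q6 [ 0.39  0.26 -0.56  0.   -0.75  1.13] zaxis [ 0.004  0.002 -1.   ]
tool delta m [ 0.092  -0.0602  0.0272] force [0.6 0.4 0. ] grip 85.5 0.0
```

View pics/t2.png

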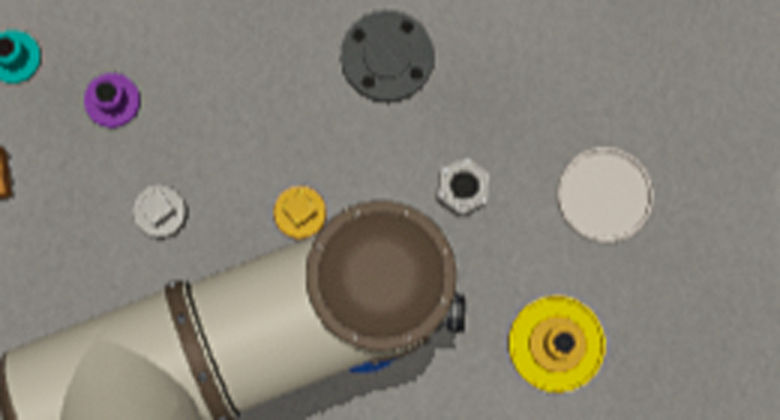

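The bush stands centred in the yellow dish and the plug is untouched. The arm hides the red and blue dishes. I'll turn for the plug's flats.

```bash
python3 -m pendant '[[0,0,0,0,0,7.9,0.0854],[0,0,0,0,0,7.9,0.0854],[0,0,0,0,0,7.9,0.0854],[0,0,0,0,0,7.9,0.0854],[0,0,0,0,0,7.9,0.0854],[0,0,0,0,0,8,0.0854],[0,0,0,0,0,0,0.0854]]' >/dev/null; python3 go.py 555.5 74.4 100
```

```text
t 20.25 pos [459.   17.4 123.4] close yaw 40.0 q6 [ 0.39  0.26 -0.57 -0.   -0.75  0.31] zaxis [-0.003 -0.001 -1.   ]
tool delta m [ 0.0185 -0.1106  0.023 ] force [ 0.1 -0.9  0.5] grip 85.1 0.0
```

```bash
python3 -m pendant '[[0.0037,-0.0221,0,0,0,0,0.0854],[0.0037,-0.0221,0,0,0,0,0.0854],[0.0037,-0.0221,0,0,0,0,0.0854],[0.0037,-0.0221,0,0,0,0,0.0854],[0.0037,-0.0222,0,0,0,0,0.0854],[0,0,0.02,0,0,0,0.0854],[0,0,0,0,0,0,0.0854],[0,0,0,0,0,0,0.0854],[0,0,0,0,0,0,0.0854]]' >/dev/null; python3 go.py 555.5 74.4 43
```

```text
t 21.15 pos [556.4  74.5 105.1] close yaw 40.099999999999994 q6 [ 0.42  0.43 -0.34  0.   -0.79  0.28] zaxis [-0. -0. -1.]
tool delta m [-0.0005  0.0008  0.0621] force [-0.4  0.7  0.4] grip 85.8 0.0
```

```bash
python3 -m pendant '[[0,0,0.025,0,0,0,0.0854],[0,0,0.025,0,0,0,0.0854],[0,0,0.0125,0,0,0,0.0854],[0,0,0,0,0,0,0.06],[0,0,0,0,0,0,0.03],[0,0,0,0,0,0,0.012],[0,0,0,0,0,0,0.01],[0,0,0,0,0,0,0.01],[0,0,0,0,0,0,0.01],[0,0,0,0,0,0,0.01],[0,0,0,0,0,0,0.01],[0,0,0,0,0,0,0.01]]' >/dev/null; python3 go.py 555.5 74.4 43
```

```text
t 22.35 pos [557.3  75.   43.6] close yaw 40.099999999999994 q6 [ 0.42  0.52 -0.39  0.   -0.65  0.28] zaxis [ 0.002  0.001 -1.   ]
tool delta m [-0.0007  0.0018  0.0006] force [-1.2 -0.5  6.9] grip 20.8 60.1
```

```bash
python3 -m pendant '[[0,0,-0.01,0,0,0,0.01],[0,0,-0.025,0,0,0,0.01],[0,0,-0.03,0,0,0,0.01],[0,0,-0.015,0,0,0,0.01],[0,0,0,0,0,0,0.01],[0,0,0,0,0,0,0.01]]' >/dev/null; python3 go.py 578.5 -196.2 122
```

```text
t 22.95 pos [555.7  74.5 121.7] close yaw 40.0 q6 [ 0.42  0.41 -0.33 -0.   -0.83  0.28] zaxis [-0.001  0.    -1.   ]
tool delta m [ 0.2221  0.1565 -0.0004] force [ 0.2 -0.3 -4.1] grip 20.6 59.2
```

```bash
python3 -m pendant '[[0.0222,0.0157,0,0,0,0,0.01],[0.0222,0.0157,0,0,0,0,0.01],[0.0222,0.0157,0,0,0,0,0.01],[0.0222,0.0157,0,0,0,0,0.01],[0.0222,0.0157,0,0,0,0,0.01],[0.0222,0.0156,0,0,0,0,0.01],[0.0222,0.0156,0,0,0,0,0.01],[0.0222,0.0156,0,0,0,0,0.01],[0.0222,0.0156,0,0,0,0,0.01],[0.0223,0.0156,0,0,0,0,0.01],[0,0,0,0,0,0,0.01],[0,0,0,0,0,0,0.01]]' >/dev/null; python3 go.py 578.5 -196.2 47.6
```

```text
t 24.15 pos [ 578.3 -196.3  120.2] close yaw 39.900000000000006 q6 [-0.06  0.49 -0.2  -0.   -0.89  0.76] zaxis [-0.004  0.001 -1.   ]
tool delta m [ 0.0003 -0.0004  0.0726] force [-0.5  0.4 -3.5] grip 20.7 59.3
```

```bash
python3 -m pendant '[[0,0,0.025,0,0,0,0.01],[0,0,0.025,0,0,0,0.01],[0,0,0.012,0,0,0,0.01],[0,0,0.004,0,0,0,0.01],[0,0,0.002,0,0,0,0.01],[0,0,0,0,0,0,0.01],[0,0,0,0,0,0,0.01],[0,0,0,0,0,0,0.01]]' >/dev/null; python3 go.py 578.5 -196.2 47.6
```

```text
t 24.95 pos [ 580.1 -196.1   55.3] close yaw 40.0 q6 [-0.06  0.57 -0.26  0.   -0.75  0.76] zaxis [ 0.002 -0.    -1.   ]
tool delta m [-0.0009  0.0013  0.0077] force [ 0.4  0.4 -2. ] grip 20.6 59.1
```

```bash
python3 -m pendant '[[0,0,0.003,0,0,0,0.01],[0,0,0.002,0,0,0,0.01],[0,0,0.001,0,0,0,0.01],[0,0,0.0005,0,0,0,0.01],[0,0,0.0005,0,0,0,0.01],[0,0,0,0,0,0,0.01],[0,0,0,0,0,0,0.01]]' >/dev/null; python3 go.py 578.5 -196.2 47.6; python3 -m pendant '[[0,0,0.0006,0,0,0,0.01],[0,0,0,0,0,0,0.01],[0,0,0,0,0,0,0.01]]' >/dev/null; python3 go.py 578.5 -196.2 47.6
```

```text
t 25.65 pos [ 579.4 -196.    47.7] close yaw 40.0 q6 [-0.06  0.58 -0.26  0.   -0.73  0.76] zaxis [-0. -0. -1.]
tool delta m [-0.0004  0.0008  0.0001] force [-1.9  1.5  1.5] grip 21.0 59.7
t 25.95 pos [ 579.4 -196.    47.6] close yaw 40.0 q6 [-0.06  0.58 -0.26  0.   -0.73  0.76] zaxis [-0. -0. -1.]
tool delta m [-0.0004  0.0008  0.    ] force [-2.6  1.6  6.2] grip 20.8 60.4
```

Contact. I'll release, rise, and move back to clear the view.

```bash
python3 -m pendant '[[0,0,0,0,0,0,0.03],[0,0,0,0,0,0,0.06],[0,0,0,0,0,0,0.06],[0,0,0,0,0,0,0.06],[0,0,-0.01,0,0,0,0.06],[0,0,-0.03,0,0,0,0.06],[0,0,-0.04,0,0,0,0.06],[0,0,-0.04,0,0,0,0.06],[0,0,-0.04,0,0,0,0.06],[0,0,-0.02,0,0,0,0.06],[0,0,0,0,0,0,0.06]]' >/dev/null; python3 go.py 480 -430 230
```

```text
t 27.05 pos [ 581.4 -196.5  232.1] close yaw 40.099999999999994 q6 [-0.06  0.38 -0.06  0.   -1.12  0.76] zaxis [ 0.01  -0.002 -1.   ]
tool delta m [0.1135 0.2279 0.0015] force [-0.4 -0.7  0.7] grip 59.9 0.0
```

```bash
python3 -m pendant '[[0.0142,0.0285,0,0,0,0,0.06],[0.0142,0.0285,0,0,0,0,0.06],[0.0142,0.0285,0,0,0,0,0.06],[0.0142,0.0285,0,0,0,0,0.06],[0.0142,0.0285,0,0,0,0,0.06],[0.0142,0.0285,0,0,0,0,0.06],[0.0142,0.0285,0,0,0,0,0.06],[0.0142,0.0285,0,0,0,0,0.06],[0,0,0,0,0,0,0.06],[0,0,0,0,0,0,0.06],[0,0,0,0,0,0,0.06]]' >/dev/null
python3 - <<'E'
from h import *
from bench import arm
d=arm.get_image("top"); e=arm.get_image("scene")
a=cv2.resize(d["image"][125:265,145:405,::-1],None,fx=2.5,fy=2.5,interpolation=cv2.INTER_CUBIC)
b=cv2.resize(e["image"][150:270,130:330,::-1],None,fx=2,fy=2,interpolation=cv2.INTER_CUBIC)
c=np.zeros((590,650,3),np.uint8); c[:350]=a; c[350:590,:400]=b
cv2.imwrite("pics/t3.png",c)
E
```

```text
(no output)
```

View pics/t3.png

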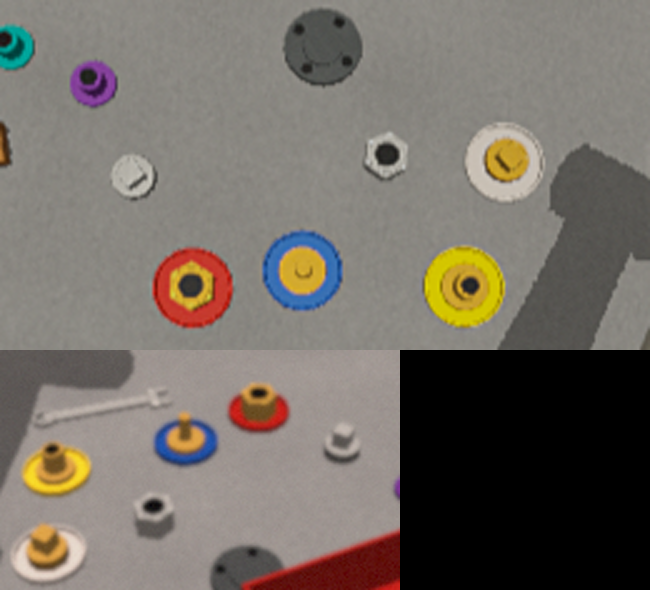

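All four brass parts stand upright and centred in their dishes (crop pixels: red (192,287), blue (303,270), yellow (465,287), white (505,160)). The steel nut and plug have not moved.

```bash
python3 -c "
from bench import arm
print(arm.job_done())"
```

```text
the job is handed in; nothing more can be done
None
```

I handed the job in with all four brass parts upright and centred in their dishes in the last picture (nut red, bush yellow, disc blue, plug white) and both steel parts where they started, after about 28 of the 90 s; no verdict came back.

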